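# Shoot the locking bolt into the pointer carriage

### The job

Lock the pointer carriage of the test stand: lift the bolt's ball handle out of its notch, slide the bolt towards the carriage until you gently feel the handle meet the carriage's end cheek, and drop the handle fully down into the carriage's slot, then let go. Do not force the handle against the carriage or the stand, and leave the loose instrument parts where they lie.

Things in the scene. Friction and masses are not known exactly. Their poses are not given: they have to be found in the camera images.
- stand: Dark cast-iron test stand, fixed; base plate 150 x 290 x 25 mm (its x, y, z). Origin: underside, on the table, 45 mm from the plate's -x edge, midway in y. z is up, -x faces the robot; the bolt slides along its +y to lock. The stand carries the pointer carriage, an aluminium slide on a stiff lead screw, whose place is not reported and is not to be changed.
- barrel: Iron barrel on the stand, carrying the bolt and its handle; fixed, same origin and axes as the stand. The bolt's axis runs along y at x = 0, 100 mm above this origin.
- notch (a point): Centre of the first notch, at the height of the bolt's axis: 12 mm wide in y, open at the top, in a 5 mm iron gate plate 15 to 20 mm on the -x side of the bolt's axis (stand y = -30 mm). From 6 to 44 mm past this point in +y the gate's top edge, 9 mm above the axis, keeps the handle up.
- slot_region (a point): Fixed point 69 mm in +y from the first notch, at axis height, 25 mm to -x of the axis. The centre of the carriage's slot lies up to 17 mm either way of it along y, so it must be felt for. Slot: 11 mm wide, open at the top. Before it a 39 mm lip continues the gate (top edge 15 mm above the axis).
- cheek_region (a point): Fixed point on the bolt's axis, 74.5 mm in +y from the first notch: mean place of the end cheek's face (true one up to 17 mm either way). The cheek, a 6 mm plate across the bolt, is the slot's far wall; it reaches 38 mm above the axis and from 28 mm at -x to 16 mm at +x of it. With the stalk touching it, the handle is over the slot, 1.5 mm past its centre.
- bolt (a joint): Slide of the steel bolt (14 mm thick rod) along the stand's +y, in m: 0 with the handle at the centre of its first notch (start, within 2 mm), larger towards the carriage; it stops at 0.100. Friction about 2 N.
- handle (a joint): Turn of the handle about the bolt's axis, in rad: 0 = fully down, lying in a notch (then it points to the stand's -x, rising 0.14 rad, 8 degrees, above level); larger as it is lifted; limit 1.35 (nearly upright). It clears the gate and the lip above about 0.66 rad. A light spring and its weight pull it down (under 2 N at the knob); over a notch it falls in when let go. The handle turns freely at any slide position.
- knob (a point): Centre of the brass ball knob, 18 mm in diameter, at the end of the handle, 78 mm from the bolt's axis; the steel stalk is 8 mm thick. Can be pinched from above with the fingers closing along the stand's y. At the start it is about 111 mm above the table and 77 mm to the -x side of the bolt's axis. Moving it takes a few N; over 15 N against the cheek is too hard.
- altimeter: Round black instrument case standing upright, 82 mm across, 62 mm tall, origin at its underside. Bystander.
- bezel: Bright metal bezel ring lying flat, 80 mm across, 10 mm thick, origin at its underside. Bystander.
- pitot: Brass pitot tip standing on its foot, 28 mm across, 60 mm tall, origin at its underside. Bystander.
- rotor: Small green gyro rotor, 48 mm across, 34 mm tall, origin at its underside. Bystander.

How it is judged:
By the outcome, as a careful person would: the job done as asked, in the order asked, and still so for the second after the job is handed in, with the robot touching nothing.
It also fails if it takes over 51 s, if anything falls off the work surface, if the arm or the gripper's body presses on something with over 40 N, if the wrist force passes 120 N, or if a joint passes its speed limit or range.

### The arm

A 7-joint arm with a two-finger parallel gripper is mounted at the origin on the work surface. World frame = base frame: x ahead of the robot, y to its left, z up, the work surface at z = 0. Lengths are in m, angles in rad, forces in N, time in s.
With the tool pointing down it reaches from about 0.425 to 0.925 m from the base axis. Payload 6.8 kg.
Tool frame: the origin (TCP) lies at the very end of the fingers, on their centre line; the grasp point (between the pads) lies 19 mm behind it; z points along the fingers, x is the direction in which the jaws open and shut, and the axes are right-handed (so a half turn about z gives the same grasp; the last joint's range is limited). The gripper opens to 85 mm and grips with 20 to 120 N. Pads are 22 mm wide; open, the fingers measure 114 mm over their backs; the gripper's body (76 mm by 85 mm) begins 54 mm behind the grasp point. The pads swing forward as they close: fully open they stand 13 mm farther back than shut.
Start: joints at [1.137, 0.477, 0.022, 1.555, -0.011, 1.109, -0.083], TCP at [0.216, -0.64, 0.231] pointing down, gripper open.
Joint ranges: [-2.96, 2.96], [-0.34, 2.1], [-1.41, 1.46], [0.24, 2.44], [-1.37, 4.51], [0.17, 1.92], [-2.96, 2.96]. Speed limits (rad/s): [2.39, 2.39, 3.14, 3.14, 3.14, 3.14, 3.14].

### API

Orientations are given as a unit quaternion [x, y, z, w].
In Python, from bench import telemetry, get_image, calibration, r gives the robot as it stands. The module is installed in compiled form; this text tells all that it offers.
- The arm moves only by the tool move_arm, never from a script. Its arguments are lists of equal length, an entry for each row: "slide": the shift along the tool's x, y, z in m, a list of three; "turn": the turn about the tool's z in rad; "grip": the finger opening in m, from 0 to 0.0854. In form: {"slide": [[tx, ty, tz], ...], "turn": [turn, ...], "grip": [grip, ...]}. A call has exactly 10 rows; each row shifts and turns the pose as measured when the row begins, along the tool's axes as they then stand; what a row does not reach is not made up. A row lasts 1/12 s, in which the tool goes at most 41.7 mm and 7.16 degrees, less where a joint would pass 70% of its speed; a pose out of reach is approached as far as the arm can. A call is refused whole if a number of a shift passes 0.0417 or a number of a turn 0.125, either way. A call with a gripper value outside its range is refused whole. The fingers move at their own pace and stop on an object; "squeeze" is the grip in N (left out, the last holds). Time passes only in rows, so rows that do not move let the fingers close, or fill a call up. It gives the time, the measured TCP pose, the force and the opening at its end, in the units of the state.
- telemetry.read_state(): the state, without advancing time (a new reading comes with each control period).
- get_image(name): name is "scene" or "top" or "wrist"; returns the picture (400x640x3 uint8, blue, green, red); there is no depth.
- calibration(name): a dict with "mtx" (3x3 intrinsics, pixels), "R" (3x3) and "t" (3): a world point X has camera coordinates R X + t. Camera axes: x right, y down, z forward; pixel columns grow to the right and rows downward; lengths in m; the calibration is good to about 2 mm. A picture is of the moment at which its call begins: read the wrist's pose just before it. calibration takes no time and is no camera call; for the wrist camera it gives the pose at the moment of the call.
- r.finish_job(): hands the job in, once; it reports no verdict.
The state is a dict: "clock": time; "joint_pos": joint angles; "joint_vel": joint speeds; "tau": joint torques, N m; "tcp_pos": TCP position; "eef_rot": TCP orientation; "contact_force": force on the tool from outside, world axes, zero at the start; "wrist_torque": the same for the moment, N m; "width": opening from 0.0 (shut) to 1.0 (fully open).
Only numpy, scipy, OpenCV 4.12 (cv2) and the standard library are available. Lean on these libraries where they do the work, as an engineer would, in place of code of your own. Each camera call takes 0.05 s, during which the arm holds its last target.

## Working session

There is one attempt and no reset: what is moved stays moved. The work goes in short steps, Python scripts to look and compute and a tool call to move; the robot and the scene stay as the last step left them, time stands still between calls to the robot, and variables do not carry over. Pictures are saved under pics/ and viewed, and the job is handed in when it is done.

Besides the shell and the picture viewer there is one more tool, called after "Request:" as name(argument=value, ...) on one line, values as JSON. move_arm: Moves the arm, as the interface text tells. Its arguments: {"type":"object","properties":{"slide":{"type":"array","items":{"type":"array","items":{"type":"number"}}},"turn":{"type":"array","items":{"type":"number"}},"grip":{"type":"array","items":{"type":"number"}},"squeeze":{"type":"number"}},"required":["slide","turn","grip"]}

```bash
mkdir -p pics; python3 - <<'E'
from bench import telemetry, get_image, calibration, r
import cv2
s=telemetry.read_state();print({k:s[k] for k in('clock','tcp_pos','eef_rot','contact_force','width')})
for n in("scene","top"):
    cv2.imwrite(f"pics/{n}0.png",get_image(n));c=calibration(n);print(n,c)
E
```

```text
{'clock': 0.0, 'tcp_pos': array([ 0.2158416 , -0.63894348,  0.23033031]), 'eef_rot': array([ 8.12425784e-01, -5.83063924e-01, -7.67584930e-04, -4.64715681e-04]), 'contact_force': array([-0.46267346,  0.0627641 ,  0.08676746]), 'width': 0.998294797149115}
scene {'mtx': array([[368.11582584,   0.        , 324.91260365],
       [  0.        , 368.11582584, 197.87294732],
       [  0.        ,   0.        ,   1.        ]]), 'R': array([[-0.56321037,  0.82614183, -0.01684493],
       [ 0.55018265,  0.35971344, -0.75359491],
       [-0.61651694, -0.43370026, -0.65712324]]), 't': array([ 0.2788799 , -0.2746393 ,  1.12832029])}
top {'mtx': array([[435.70691245,   0.        , 327.44292104],
       [  0.        , 435.70691245, 201.76168158],
       [  0.        ,   0.        ,   1.        ]]), 'R': array([[ 0.02327107, -0.9991849 ,  0.03298475],
       [-0.98768849, -0.02808355, -0.15389205],
       [ 0.15469294, -0.02899743, -0.98753696]]), 't': array([0.0223149 , 0.56945289, 0.98130896])}
```

View pics/scene0.png

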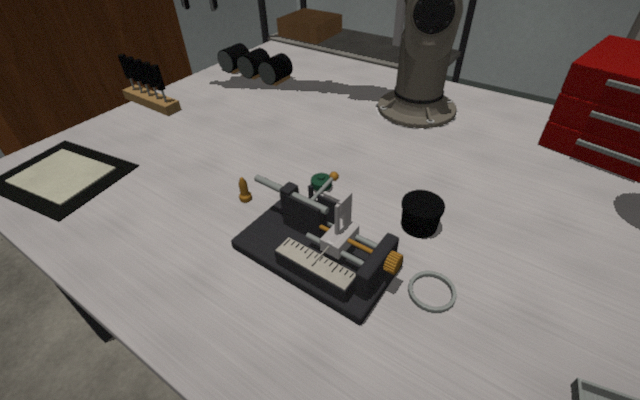

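View pics/top0.png

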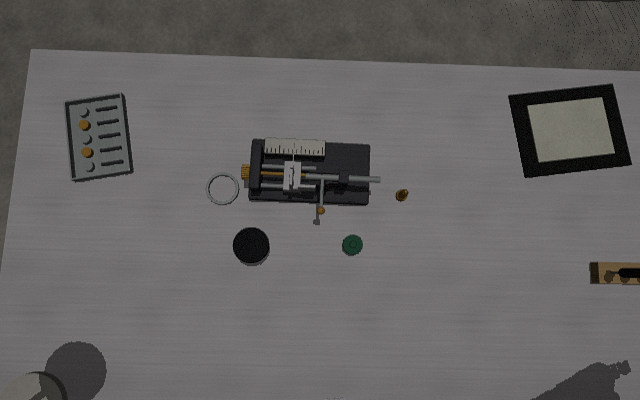

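The scene view shows the stand near (320,250) and the knob near (334,176). The top view shows the knob near (320,211), with the rotor at (352,245) and the altimeter at (251,245). I'll zoom in on both.

```bash
python3 - <<'E'
import cv2
a=cv2.imread("pics/top0.png")[120:265,200:420];cv2.imwrite("pics/top0z.png",cv2.resize(a,None,fx=3.6,fy=3.6,interpolation=cv2.INTER_CUBIC))
a=cv2.imread("pics/scene0.png")[160:325,225:465];cv2.imwrite("pics/scene0z.png",cv2.resize(a,None,fx=3.3,fy=3.3,interpolation=cv2.INTER_CUBIC))
E
```

```text
(no output)
```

View pics/top0z.png

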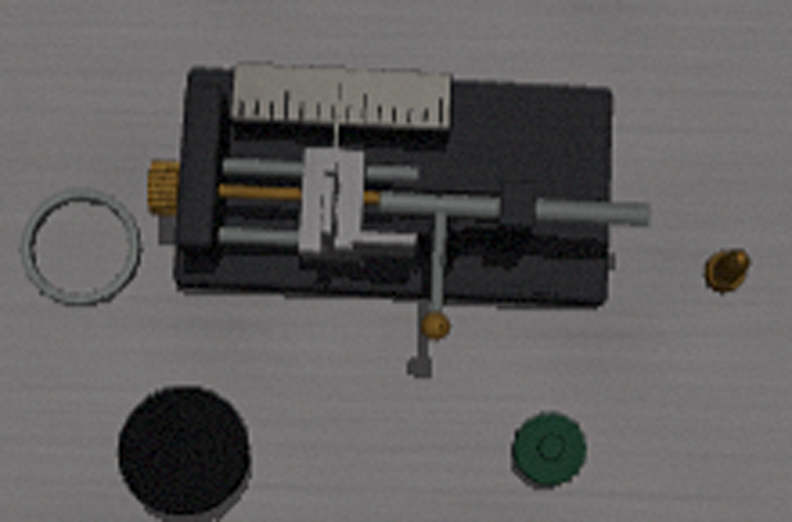

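View pics/scene0z.png

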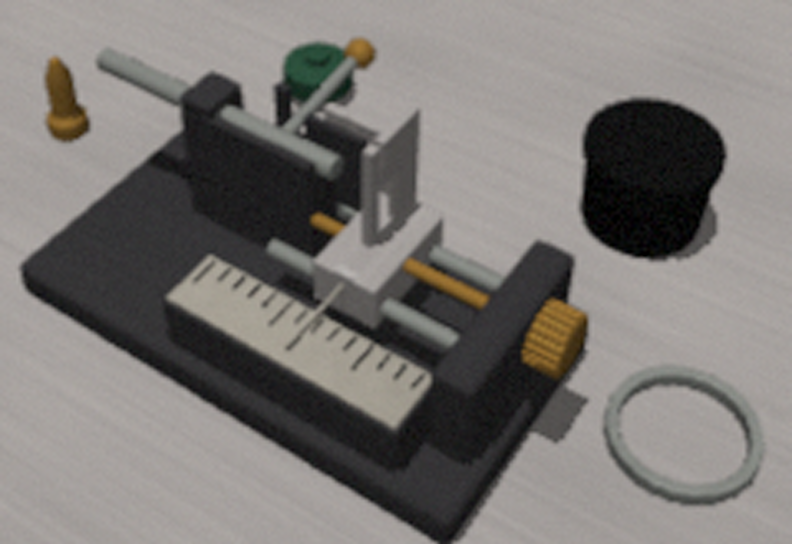

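```bash
cat > h.py <<'E'
import numpy as np,cv2
from bench import telemetry,get_image,calibration,r
from scipy.spatial.transform import Rotation as Ro
def proj(n,X,c=None):
    c=c or calibration(n);X=np.atleast_2d(X)
    p=(X@np.array(c['R']).T+c['t'])@np.array(c['mtx']).T
    return p[:,:2]/p[:,2:]
def onplane(n,uv,z):
    c=calibration(n);d=np.array(c['R']).T@np.linalg.solve(c['mtx'],[*uv,1]);o=-np.array(c['R']).T@c['t']
    return o+d*(z-o[2])/d[2]
def tri(obs):
    cs=[(calibration(n),uv) for n,uv in obs]
    P=[np.array(c['mtx'])@np.c_[c['R'],c['t']] for c,_ in cs]
    X=cv2.triangulatePoints(P[0],P[1],np.array(cs[0][1],float),np.array(cs[1][1],float)).ravel()
    return X[:3]/X[3]
def st(p,X):
    X=np.atleast_2d(X);c,s=np.cos(p[2]),np.sin(p[2])
    return X@np.array([[c,-s,0],[s,c,0],[0,0,1]]).T+[p[0],p[1],0]
E
python3 - <<'E'
from h import *
from scipy.optimize import least_squares
tz=lambda u,v:(200+u/3.6,120+v/3.6)
sz=lambda u,v:(225+u/3.3,160+v/3.3)
k=tri([('top',tz(435,326)),('scene',sz(358,51))]);print('knob',k)
obs=[('top',tz(610,88),[.105,-.145,.025]),('top',tz(604,303),[-.045,-.145,.025]),('top',tz(176,288),[-.045,.145,.025]),('scene',sz(24,268),[.105,-.145,.025]),
('top',tz(435,326),[-.077,-.030,.111]),('scene',sz(358,51),[-.077,-.030,.111])]
f=lambda p:np.concatenate([(proj(n,st(p,X))[0]-uv) for n,uv,X in obs])
s=least_squares(f,[.6,0,0],loss='soft_l1');print(s.x,s.fun.reshape(-1,2).round(2))
p=s.x;np.save('p.npy',p)
for n,X in dict(knob=[-.077,-.03,.111],slot=[-.025,.039,.1],cheek=[0,.0445,.1]).items():print(n,st(p,X)[0])
# cheek top edge measured at z=.138: corners in top zoom: left-ish plate
for n,uv in dict(rotor=((352.3,245),.034),alt=((251,244),.062)).items():print(n,onplane('top',*uv))
E
```

```text
knob [0.53861662 0.05253671 0.11041518]
[ 0.61473786  0.08275597 -0.00338035] [[-0.28 -0.94]
 [ 0.65 -0.28]
 [-1.73  0.08]
 [-1.74 -1.15]
 [-0.01  0.28]
 [ 0.88 -0.38]]
knob [0.53763689 0.05301643 0.111     ]
slot [0.58986984 0.12184026 0.1       ]
cheek [0.61488829 0.12725572 0.1       ]
rotor [ 0.46934624 -0.02391072  0.034     ]
alt [0.46420656 0.20829569 0.062     ]
```

Request:
move_arm(slide=[[0, 0, 0], [0, 0, 0], [0, 0, 0], [-0.033, -0.02, 0], [-0.033, -0.02, 0], [-0.033, -0.02, 0], [-0.033, -0.02, 0], [-0.033, -0.02, 0], [-0.033, -0.02, 0], [-0.033, -0.02, 0]], turn=[0.109, 0.109, 0.109, 0, 0, 0, 0, 0, 0, 0], grip=[0.05, 0.05, 0.05, 0.05, 0.05, 0.05, 0.05, 0.05, 0.05, 0.05], squeeze=25)

```text
clock: 0.93
tcp_pos: [0.3551, -0.4083, 0.2242]
eef_rot: [-0.694, 0.72, 0.005, -0.002]
contact_force: [0.4, 0.3, -0.2]
width: 0.582
```

Request:
move_arm(slide=[[-0.038, -0.015, 0], [-0.038, -0.015, 0], [-0.038, -0.015, 0], [-0.038, -0.015, 0], [-0.038, -0.015, 0], [-0.038, -0.015, 0], [-0.038, -0.015, 0], [-0.038, -0.015, 0], [-0.038, -0.015, 0], [-0.038, -0.015, 0]], turn=[-0.033, 0, 0, 0, 0, 0, 0, 0, 0, 0], grip=[0.05, 0.05, 0.05, 0.05, 0.05, 0.05, 0.05, 0.05, 0.05, 0.05])

```text
clock: 1.77
tcp_pos: [0.5058, -0.02, 0.2229]
eef_rot: [-0.706, 0.708, 0.006, -0.003]
contact_force: [1.5, -1.2, 0.7]
width: 0.583
```

```bash
python3 - <<'E'
from h import *
s=telemetry.read_state();print({k:s[k] for k in('clock','tcp_pos','eef_rot','contact_force','width')})
print(Ro.from_quat(s['eef_rot']).as_matrix().round(3));np.save('c1.npy',calibration('wrist'),allow_pickle=True)
print(proj('wrist',[.538,.0527,.1105]))
cv2.imwrite("pics/w1.png",get_image("wrist"))
E
```

```text
{'clock': 1.7667, 'tcp_pos': array([ 0.50582281, -0.02001998,  0.22285885]), 'eef_rot': array([-0.70606771,  0.70811621,  0.00550217, -0.00308937]), 'contact_force': array([ 1.453731  , -1.17411486,  0.69428859]), 'width': 0.583228942060966}
[[-0.003 -1.    -0.012]
 [-1.     0.003  0.003]
 [-0.003  0.012 -1.   ]]
[[231.92420524 159.35919769]]
```

View pics/w1.png

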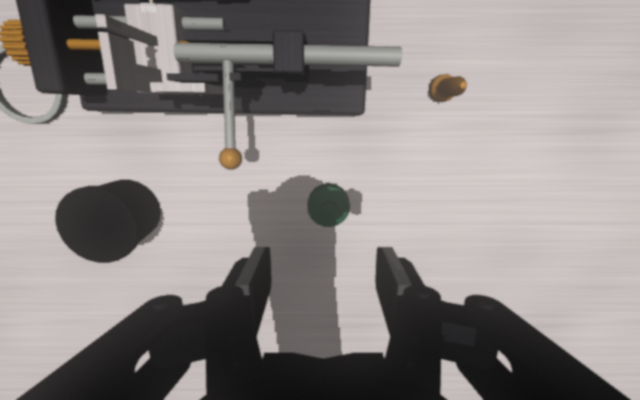

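The wrist view shows the knob at about (230,158), against a predicted (232,159), so the two agree. I'll zoom in on the cheek.

```bash
python3 - <<'E'
from h import *
a=cv2.imread("pics/w1.png")[0:180,60:260];cv2.imwrite("pics/w1z.png",cv2.resize(a,None,fx=3.3,fy=3.3,interpolation=cv2.INTER_CUBIC))
print(onplane('wrist',(230,158),.1105))
p=np.load('p.npy')
for dy in(-.017,0,.017):
  for z in(.138,):
    for n in('wrist','scene'):print(dy,n,proj(n,st(p,[[-.028,.0445+dy,z],[.016,.0445+dy,z]])).round(1).tolist())
E
```

```text
[0.54133569 0.06530127 0.1105    ]
-0.017 wrist [[146.6, 96.3], [136.3, 23.4]]
-0.017 scene [[346.7, 188.4], [332.5, 202.8]]
0 wrist [[121.5, 96.1], [109.7, 23.1]]
0 scene [[355.3, 192.0], [341.2, 206.7]]
0.017 wrist [[96.4, 95.8], [83.1, 22.9]]
0.017 scene [[364.1, 195.6], [350.2, 210.7]]
```

View pics/w1z.png

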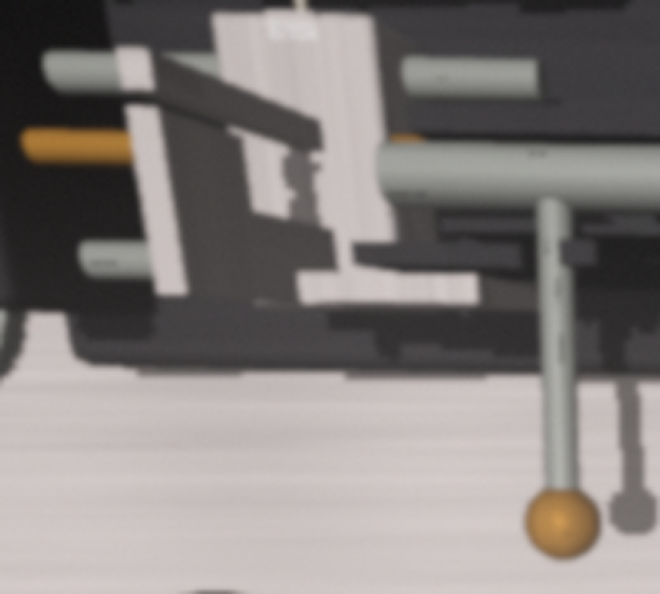

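```bash
python3 - <<'E'
from h import *
import h
c1=np.load('c1.npy',allow_pickle=True).item()
print(telemetry.read_state()['tcp_pos'],calibration('wrist')['t']-c1['t'])
h.calibration=lambda n:c1
print('knob',onplane('wrist',(230.5,158),.1105))
p=np.load('p.npy')
a=onplane('wrist',(116.7,88.8),.138);b=onplane('wrist',(106.4,15.2),.138);print(a,b)
print('slot range cheek',st(p,[0,.0445,.138]))
E
```

```text
[ 0.50866146 -0.01010585  0.22333856] [ 5.85792567e-03  3.52792467e-03 -1.53811369e-05]
knob [0.53908486 0.05373756 0.1105    ]
[0.58977659 0.11759455 0.138     ] [0.6332947  0.11577737 0.138     ]
slot range cheek [[0.61488829 0.12725572 0.138     ]]
```

Request:
move_arm(slide=[[-0.021, -0.011, 0], [-0.021, -0.011, 0], [-0.02, -0.01, 0.005], [0, 0, 0.02], [0, 0, 0.02], [0, 0, 0.01], [0, 0, 0], [0, 0, 0], [0, 0, 0], [0, 0, 0]], turn=[0, 0, 0, 0, 0, 0, 0, 0, 0, 0], grip=[0.05, 0.05, 0.05, 0.05, 0.05, 0.05, 0.05, 0.05, 0.05, 0.05])

```text
clock: 2.65
tcp_pos: [0.5407, 0.061, 0.1665]
eef_rot: [0.713, -0.701, -0.008, -0.0]
contact_force: [0.2, -0.2, 0.2]
width: 0.585
```

```bash
python3 - <<'E'
from h import *
c=calibration('wrist');s=telemetry.read_state();print(s['clock'],s['tcp_pos'],s['contact_force'])
print(Ro.from_quat(s['eef_rot']).as_matrix().round(3));np.save('c2.npy',c,allow_pickle=True)
print(proj('wrist',[.5388,.0535,.1105],c))
cv2.imwrite("pics/w2.png",get_image("wrist"))
E
```

```text
2.65 [0.54070542 0.06096535 0.1664882 ] [ 0.20129009 -0.2079964   0.24196232]
[[ 0.018 -1.    -0.011]
 [-1.    -0.018  0.011]
 [-0.011  0.01  -1.   ]]
[[335.50539894 224.75813919]]
```

View pics/w2.png

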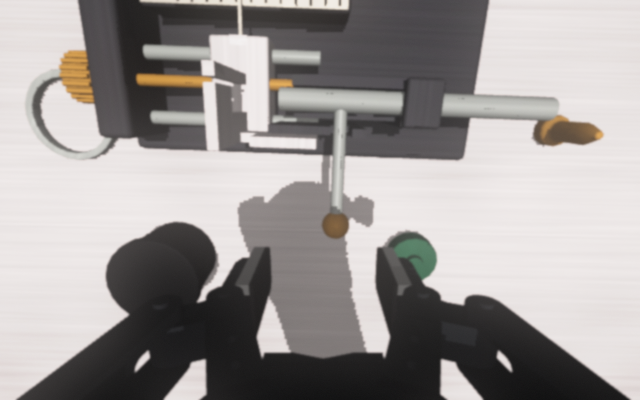

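Request:
move_arm(slide=[[0.0083, 0.001, 0], [0, 0, 0], [0, 0, 0.015], [0, 0, 0.015], [0, 0, 0.015], [0, 0, 0.012], [0, 0, 0.006], [0, 0, 0], [0, 0, 0], [0, 0, 0]], turn=[0.02, 0, 0, 0, 0, 0, 0, 0, 0, 0], grip=[0.05, 0.05, 0.05, 0.05, 0.05, 0.05, 0.05, 0.05, 0.05, 0.05])

```text
clock: 3.53
tcp_pos: [0.5441, 0.0486, 0.1077]
eef_rot: [-0.703, 0.711, 0.003, 0.004]
contact_force: [-0.1, 0.2, 0.1]
width: 0.586
```

```bash
python3 - <<'E'
from h import *
import h
c=calibration('wrist');s=telemetry.read_state();print(s['clock'],s['tcp_pos'],s['contact_force'])
print(Ro.from_quat(s['eef_rot']).as_matrix().round(3))
cv2.imwrite("pics/w3.png",get_image("wrist"));print(proj('wrist',[.5388,.0535,.1105],c))
c2=np.load('c2.npy',allow_pickle=True).item();h.calibration=lambda n:c2
for uv in((217.5,149),(215,62)):print(onplane('wrist',uv,.138))
E
```

```text
3.5333 [0.5441042  0.04859164 0.10771816] [-0.1306882   0.15628483  0.06887231]
[[-0.012 -1.     0.002]
 [-1.     0.012  0.01 ]
 [-0.01  -0.002 -1.   ]]
[[313.273186  273.7212376]]
[0.5904718  0.11812299 0.138     ]
[0.63295632 0.11604103 0.138     ]
```

View pics/w3.png

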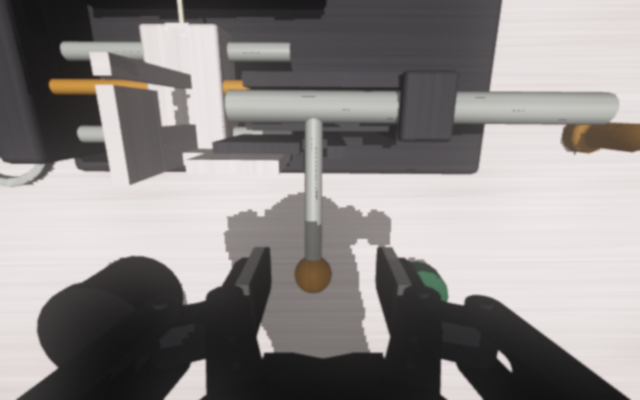

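Request:
move_arm(slide=[[-0.005, 0.005, 0.004], [0, 0, 0.004], [0, 0, 0.004], [0, 0, 0], [0, 0, 0], [0, 0, 0], [0, 0, 0], [0, 0, 0], [0, 0, 0], [0, 0, 0]], turn=[0, 0, 0, 0, 0, 0, 0, 0, 0, 0], grip=[0.05, 0.05, 0.05, 0.05, 0.045, 0.04, 0.036, 0.034, 0.034, 0.034])

```text
clock: 4.42
tcp_pos: [0.5403, 0.0549, 0.0969]
eef_rot: [-0.703, 0.711, 0.002, 0.006]
contact_force: [0.5, -0.2, -0.2]
width: 0.398
```

Request:
move_arm(slide=[[0.0014, 0.0015, 0.001], [0, 0, 0], [0, 0, 0], [0, 0, 0], [0, 0, 0], [0, 0, 0], [0, 0, 0], [0, 0, 0], [0, 0, 0], [0, 0, 0]], turn=[0, 0, 0, 0, 0, 0, 0, 0, 0, 0], grip=[0.034, 0.03, 0.026, 0.022, 0.02, 0.016, 0.012, 0.01, 0.01, 0.01], squeeze=20)

```text
clock: 5.25
tcp_pos: [0.5387, 0.0531, 0.096]
eef_rot: [-0.703, 0.711, 0.002, 0.006]
contact_force: [0.1, 0.2, 1.1]
width: 0.188
```

```bash
python3 - <<'E'
from h import *
s=telemetry.read_state();print(s['clock'],s['tcp_pos'],s['contact_force'],s['width'])
print(Ro.from_quat(s['eef_rot']).as_matrix().round(3))
cv2.imwrite("pics/w4.png",get_image("wrist"))
E
```

```text
5.25 [0.53866753 0.05314663 0.09595906] [0.12765353 0.20127347 1.09438823] 0.18823656818291443
[[-0.012 -1.     0.006]
 [-1.     0.012  0.011]
 [-0.011 -0.006 -1.   ]]
```

View pics/w4.png

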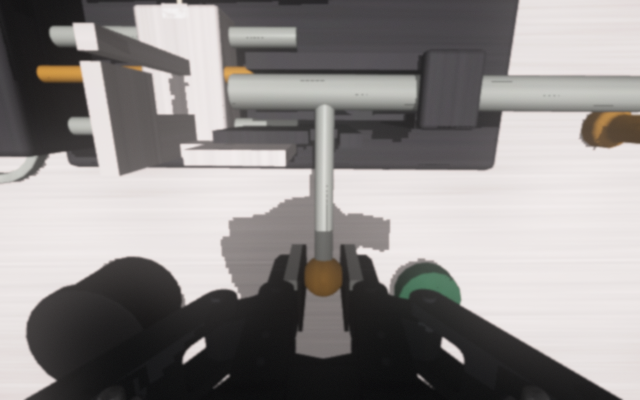

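Request:
move_arm(slide=[[0, 0, 0], [0, -0.0013, -0.0071], [0, -0.002, -0.0069], [0, -0.0026, -0.0067], [0, -0.0032, -0.0064], [0, 0, 0], [0, 0, 0], [0, 0, 0], [0, 0, 0], [0, 0, 0]], turn=[0, 0, 0, 0, 0, 0, 0, 0, 0, 0], grip=[0.01, 0.01, 0.01, 0.01, 0.01, 0.01, 0.01, 0.01, 0.01, 0.01])

```text
clock: 6.13
tcp_pos: [0.5488, 0.053, 0.1261]
eef_rot: [-0.703, 0.711, 0.001, 0.007]
contact_force: [1.0, -0.2, -2.5]
width: 0.188
```

```bash
python3 - <<'E'
from h import *
s=telemetry.read_state();print(s['clock'],s['tcp_pos'],s['contact_force'],s['width'])
print(Ro.from_quat(s['eef_rot']).as_matrix().round(3))
cv2.imwrite("pics/w5.png",get_image("wrist"))
E
```

```text
6.1333 [0.54884639 0.05297627 0.12612075] [ 0.96870016 -0.20900182 -2.49627019] 0.1879425847663949
[[-0.012 -1.     0.007]
 [-1.     0.012  0.011]
 [-0.012 -0.007 -1.   ]]
```

View pics/w5.png

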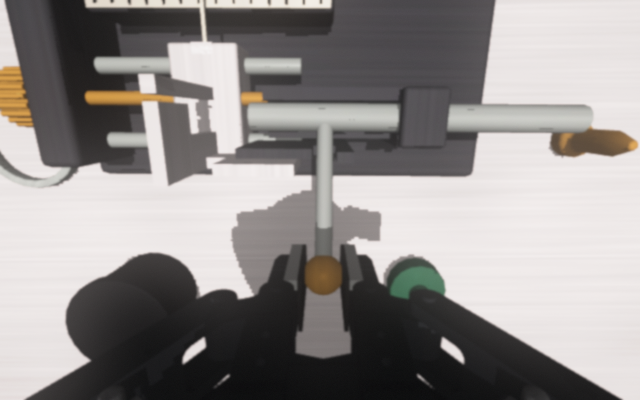

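Request:
move_arm(slide=[[0, -0.0035, -0.0052], [0, -0.0039, -0.0048], [0, -0.0043, -0.0046], [0, -0.004, -0.0033], [0, 0, 0], [0, 0, 0], [0, 0, 0], [0, 0, 0], [0, 0, 0], [0, 0, 0]], turn=[0, 0, 0, 0, 0, 0, 0, 0, 0, 0], grip=[0.01, 0.01, 0.01, 0.01, 0.01, 0.01, 0.01, 0.01, 0.01, 0.01])

```text
clock: 7.02
tcp_pos: [0.5642, 0.0526, 0.145]
eef_rot: [-0.703, 0.711, 0.003, 0.005]
contact_force: [0.0, -0.4, -1.8]
width: 0.19
```

```bash
python3 - <<'E'
from h import *
s=telemetry.read_state();print(s['clock'],s['tcp_pos'],s['contact_force'],s['width'])
print(Ro.from_quat(s['eef_rot']).as_matrix().round(3))
cv2.imwrite("pics/w6.png",get_image("wrist"))
E
```

```text
7.0167 [0.56423838 0.05262664 0.14496573] [ 0.02486127 -0.36644518 -1.84389127] 0.19003489376020807
[[-0.012 -1.     0.003]
 [-1.     0.012  0.011]
 [-0.011 -0.003 -1.   ]]
```

View pics/w6.png

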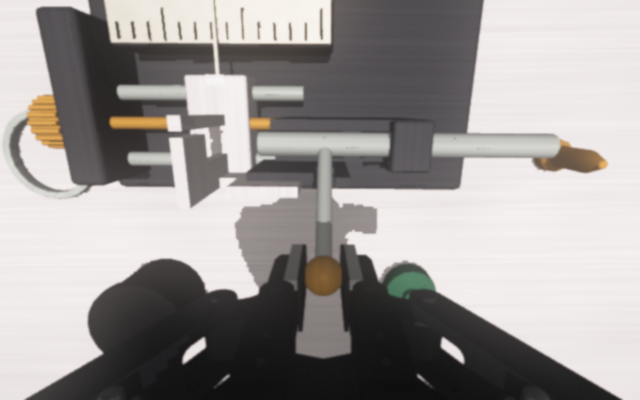

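Request:
move_arm(slide=[[-0.003, 0, 0], [-0.006, 0.0001, 0.0001], [-0.006, 0.0001, 0.0001], [-0.006, 0.0001, 0.0001], [-0.006, 0.0001, 0.0001], [-0.006, 0.0001, 0.0001], [-0.004, 0, 0], [-0.002, 0, 0], [0, 0, 0], [0, 0, 0]], turn=[0, 0, 0, 0, 0, 0, 0, 0, 0, 0], grip=[0.01, 0.01, 0.01, 0.01, 0.01, 0.01, 0.01, 0.01, 0.01, 0.01])

```text
clock: 7.9
tcp_pos: [0.564, 0.0935, 0.144]
eef_rot: [-0.703, 0.712, 0.002, 0.003]
contact_force: [-0.5, -2.0, -2.4]
width: 0.189
```

```bash
python3 - <<'E'
from h import *
c=calibration('wrist');s=telemetry.read_state();print(s['clock'],s['tcp_pos'],s['contact_force'],s['width'])
print(Ro.from_quat(s['eef_rot']).as_matrix().round(3));np.save('c7.npy',c,allow_pickle=True)
cv2.imwrite("pics/w7.png",get_image("wrist"))
E
```

```text
7.9 [0.56395573 0.09354979 0.14402135] [-0.53681215 -2.02388223 -2.39017034] 0.18937564398396234
[[-0.013 -1.     0.002]
 [-1.     0.013  0.008]
 [-0.008 -0.002 -1.   ]]
```

View pics/w7.png

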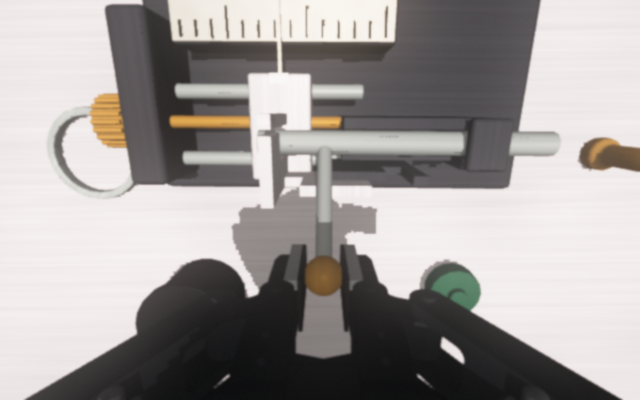

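Request:
move_arm(slide=[[-0.0013, -0.0003, -0.0005], [-0.0013, -0.0003, -0.0005], [-0.0013, 0, 0], [-0.0013, 0, 0], [-0.0013, 0, 0], [-0.0013, 0, 0], [-0.0013, 0, 0], [-0.0013, 0, 0], [0, 0, 0], [0, 0, 0]], turn=[0, 0, 0, 0, 0, 0, 0, 0, 0, 0], grip=[0.01, 0.01, 0.01, 0.01, 0.01, 0.01, 0.01, 0.01, 0.01, 0.01])

```text
clock: 8.78
tcp_pos: [0.5651, 0.1035, 0.145]
eef_rot: [-0.702, 0.712, 0.002, 0.003]
contact_force: [1.1, -2.3, -3.5]
width: 0.19
```

```bash
python3 - <<'E'
from h import *
c=calibration('wrist');s=telemetry.read_state();print(s['clock'],s['tcp_pos'],s['contact_force'],s['width'])
print(Ro.from_quat(s['eef_rot']).as_matrix().round(3));np.save('c8.npy',c,allow_pickle=True)
im=get_image("wrist");cv2.imwrite("pics/w8.png",im);cv2.imwrite("pics/w8z.png",cv2.resize(im[60:300,200:420],None,fx=2.5,fy=2.5,interpolation=cv2.INTER_CUBIC))
E
```

```text
8.7833 [0.56514917 0.10346962 0.14500284] [ 1.13137925 -2.28047634 -3.49517118] 0.19032444499477644
[[-0.015 -1.     0.002]
 [-1.     0.015  0.007]
 [-0.007 -0.002 -1.   ]]
```

View pics/w8z.png

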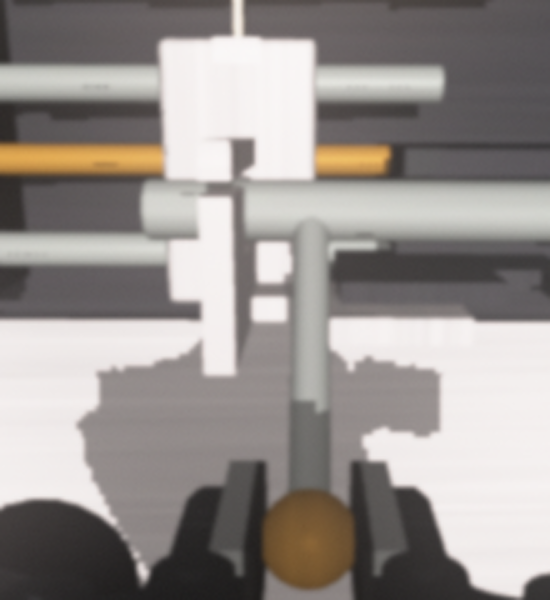

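Request:
move_arm(slide=[[-0.001, 0, 0], [-0.001, 0, 0], [-0.001, 0, 0], [-0.001, 0, 0], [-0.001, 0, 0], [-0.001, 0, 0], [0, 0, 0], [0, 0, 0], [0, 0, 0], [0, 0, 0]], turn=[0, 0, 0, 0, 0, 0, 0, 0, 0, 0], grip=[0.01, 0.01, 0.01, 0.01, 0.01, 0.01, 0.01, 0.01, 0.01, 0.01])

```text
clock: 9.67
tcp_pos: [0.5652, 0.11, 0.145]
eef_rot: [-0.702, 0.712, 0.002, 0.003]
contact_force: [0.9, -1.1, -3.2]
width: 0.192
```

```bash
python3 - <<'E'
from h import *
s=telemetry.read_state();print(s['clock'],s['tcp_pos'],s['contact_force'],s['width'])
im=get_image("wrist");cv2.imwrite("pics/w9z.png",cv2.resize(im[60:300,200:420],None,fx=2.5,fy=2.5,interpolation=cv2.INTER_CUBIC))
E
```

```text
9.6667 [0.56523536 0.1100128  0.14497044] [ 0.93727864 -1.12767204 -3.2228991 ] 0.1916224548567572
```

View pics/w9z.png

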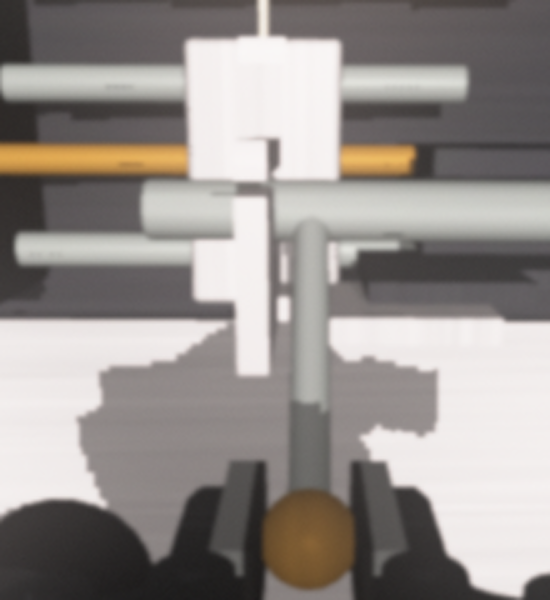

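Request:
move_arm(slide=[[-0.0006, 0, 0], [-0.0006, 0, 0], [-0.0006, 0, 0], [-0.0006, 0, 0], [0, 0, 0], [0, 0, 0], [0, 0, 0], [0, 0, 0], [0, 0, 0], [0, 0, 0]], turn=[0, 0, 0, 0, 0, 0, 0, 0, 0, 0], grip=[0.01, 0.01, 0.01, 0.01, 0.01, 0.01, 0.01, 0.01, 0.01, 0.01])

```text
clock: 10.55
tcp_pos: [0.5653, 0.1125, 0.145]
eef_rot: [-0.702, 0.713, 0.002, 0.003]
contact_force: [0.9, -2.4, -3.1]
width: 0.19
```

```bash
python3 - <<'E'
from h import *
s=telemetry.read_state();print(s['clock'],s['tcp_pos'],s['contact_force'],s['width'])
im=get_image("wrist");cv2.imwrite("pics/w10z.png",cv2.resize(im[60:300,200:420],None,fx=2.5,fy=2.5,interpolation=cv2.INTER_CUBIC))
E
```

```text
10.55 [0.56530411 0.11249249 0.1449987 ] [ 0.8907314  -2.3932668  -3.07264184] 0.18951950642084586
```

View pics/w10z.png

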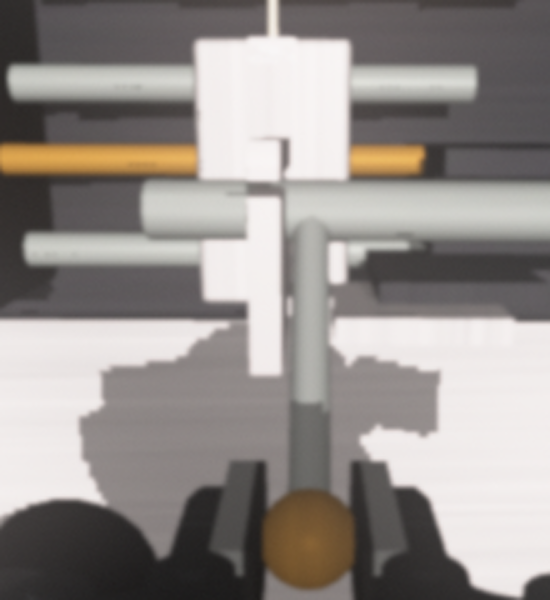

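About 1–2 mm remains between the stalk and the cheek, so I'll go in smaller steps.

Request:
move_arm(slide=[[-0.0005, 0, 0], [-0.0005, 0, 0], [0, 0, 0], [0, 0, 0], [0, 0, 0], [0, 0, 0], [0, 0, 0], [0, 0, 0], [0, 0, 0], [0, 0, 0]], turn=[0, 0, 0, 0, 0, 0, 0, 0, 0, 0], grip=[0.01, 0.01, 0.01, 0.01, 0.01, 0.01, 0.01, 0.01, 0.01, 0.01])

```text
clock: 11.43
tcp_pos: [0.5653, 0.1135, 0.145]
eef_rot: [-0.702, 0.713, 0.002, 0.003]
contact_force: [1.0, -2.6, -3.0]
width: 0.189
```

Request:
move_arm(slide=[[0, 0, 0], [0, 0, 0], [0, 0, 0], [0, 0, 0], [0, 0, 0], [0, 0, 0], [0, 0, 0], [-0.0005, 0, 0], [-0.0005, 0, 0], [0, 0, 0]], turn=[0, 0, 0, 0, 0, 0, 0, 0, 0, 0], grip=[0.01, 0.01, 0.01, 0.01, 0.01, 0.01, 0.01, 0.01, 0.01, 0.01])

```text
clock: 12.27
tcp_pos: [0.5653, 0.1141, 0.145]
eef_rot: [-0.701, 0.713, 0.002, 0.003]
contact_force: [1.2, -1.8, -4.3]
width: 0.187
```

```bash
python3 - <<'E'
from h import *
s=telemetry.read_state();print(s['clock'],s['tcp_pos'],s['contact_force'],s['width'])
im=get_image("wrist");cv2.imwrite("pics/w11z.png",cv2.resize(im[60:300,200:420],None,fx=2.5,fy=2.5,interpolation=cv2.INTER_CUBIC))
E
```

```text
12.2667 [0.56531861 0.11412425 0.14496972] [ 1.1518626  -1.84317861 -4.25910501] 0.1872278045417963
```

View pics/w11z.png

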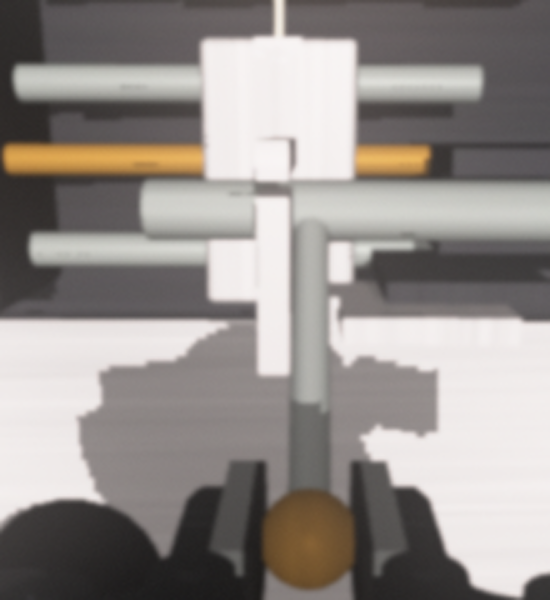

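Request:
move_arm(slide=[[0, 0, 0], [0, 0, 0], [0, 0, 0], [0, 0, 0], [0, 0, 0], [0, 0, 0], [-0.0005, 0, 0], [-0.0005, 0, 0], [-0.0005, 0, 0], [-0.0005, 0, 0]], turn=[0, 0, 0, 0, 0, 0, 0, 0, 0, 0], grip=[0.01, 0.01, 0.01, 0.01, 0.01, 0.01, 0.01, 0.01, 0.01, 0.01])

```text
clock: 13.15
tcp_pos: [0.5653, 0.1142, 0.1449]
eef_rot: [-0.701, 0.713, 0.001, 0.002]
contact_force: [1.2, -3.9, -2.8]
width: 0.188
```

Request:
move_arm(slide=[[-0.0008, 0, 0], [-0.0008, 0, 0], [-0.0008, 0, 0], [0, 0, 0], [0, 0, 0], [0, 0, 0], [0, 0, 0], [-0.001, 0, 0], [-0.001, 0, 0], [-0.001, 0, 0]], turn=[0, 0, 0, 0, 0, 0, 0, 0, 0, 0], grip=[0.01, 0.01, 0.01, 0.01, 0.01, 0.01, 0.01, 0.01, 0.01, 0.01])

```text
clock: 13.98
tcp_pos: [0.5652, 0.1142, 0.1448]
eef_rot: [-0.7, 0.715, -0.001, -0.001]
contact_force: [0.5, -6.8, -0.7]
width: 0.19
```

```bash
python3 - <<'E'
from h import *
s=telemetry.read_state();print(s['clock'],s['tcp_pos'],s['contact_force'],s['width'])
print(Ro.from_quat(s['eef_rot']).as_matrix().round(3))
im=get_image("wrist");cv2.imwrite("pics/w12z.png",cv2.resize(im[60:300,200:420],None,fx=2.5,fy=2.5,interpolation=cv2.INTER_CUBIC))
E
```

```text
13.9833 [0.56519712 0.11423151 0.14482831] [ 0.49832243 -6.83698361 -0.74748622] 0.19007449715654756
[[-0.021 -1.    -0.001]
 [-1.     0.021 -0.003]
 [ 0.003  0.    -1.   ]]
```

View pics/w12z.png

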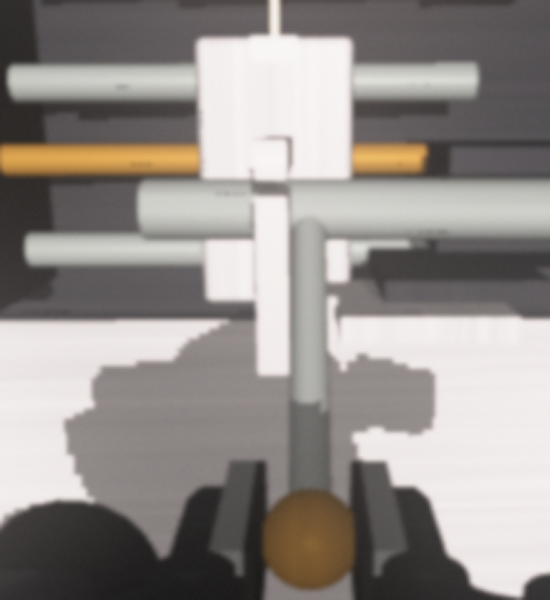

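Contact is clear: y stalled at 0.1142 while the force rose to 6.8 N, of which about 2 N is friction. I'll back off about 1.4 mm to the slot centre.

Request:
move_arm(slide=[[0.0007, 0, 0], [0.0007, 0, 0], [0, 0, 0], [0, 0, 0], [0, 0, 0], [0, 0, 0], [0, 0, 0], [0, 0, 0], [0, 0, 0], [0, 0, 0]], turn=[-0.01, 0, 0, 0, 0, 0, 0, 0, 0, 0], grip=[0.01, 0.01, 0.01, 0.01, 0.01, 0.01, 0.01, 0.01, 0.01, 0.01])

```text
clock: 14.87
tcp_pos: [0.5652, 0.1141, 0.1449]
eef_rot: [-0.703, 0.711, -0.001, -0.001]
contact_force: [0.7, -3.6, -3.3]
width: 0.188
```

Request:
move_arm(slide=[[0.0012, 0, 0], [0.001, 0, 0], [0, 0, 0], [0, 0, 0], [0, 0, 0], [0, 0, 0], [0, 0, 0], [0, 0, 0], [0, 0, 0], [0, 0, 0]], turn=[0, 0, 0, 0, 0, 0, 0, 0, 0, 0], grip=[0.01, 0.01, 0.01, 0.01, 0.01, 0.01, 0.01, 0.01, 0.01, 0.01])

```text
clock: 15.7
tcp_pos: [0.5653, 0.1141, 0.145]
eef_rot: [-0.704, 0.71, 0.0, 0.001]
contact_force: [1.2, -1.8, -3.4]
width: 0.188
```

Request:
move_arm(slide=[[0.0015, 0, 0], [0.0015, 0, 0], [0.0008, 0, 0], [0, 0, 0], [0, 0, 0], [0, 0, 0], [0, 0, 0], [0, 0, 0], [0, 0, 0], [0, 0, 0]], turn=[0, 0, 0, 0, 0, 0, 0, 0, 0, 0], grip=[0.01, 0.01, 0.01, 0.01, 0.01, 0.01, 0.01, 0.01, 0.01, 0.01])

```text
clock: 16.53
tcp_pos: [0.5657, 0.1133, 0.1454]
eef_rot: [-0.705, 0.709, 0.001, 0.003]
contact_force: [1.1, 0.0, -3.7]
width: 0.186
```

Request:
move_arm(slide=[[0.0005, 0.0053, 0.0048], [0, 0.0049, 0.0053], [0, 0, 0], [0, 0, 0], [0, 0, 0], [0, 0, 0], [0, 0, 0], [0, 0, 0], [0, 0, 0], [0, 0, 0]], turn=[0, 0, 0, 0, 0, 0, 0, 0, 0, 0], grip=[0.01, 0.01, 0.01, 0.01, 0.01, 0.01, 0.01, 0.01, 0.01, 0.01])

```text
clock: 17.37
tcp_pos: [0.5569, 0.1135, 0.1358]
eef_rot: [-0.705, 0.709, -0.0, 0.005]
contact_force: [2.2, 0.9, -2.8]
width: 0.188
```

```bash
python3 - <<'E'
from h import *
s=telemetry.read_state();print(s['clock'],s['tcp_pos'],s['contact_force'],s['width'])
print(Ro.from_quat(s['eef_rot']).as_matrix().round(3))
im=get_image("wrist");cv2.imwrite("pics/w13z.png",cv2.resize(im[60:300,200:420],None,fx=2.5,fy=2.5,interpolation=cv2.INTER_CUBIC))
E
```

```text
17.3667 [0.55685826 0.11347781 0.13581212] [ 2.23468573  0.9023731  -2.81656999] 0.18824096539671004
[[-0.006 -1.     0.008]
 [-1.     0.006  0.007]
 [-0.007 -0.008 -1.   ]]
```

View pics/w13z.png

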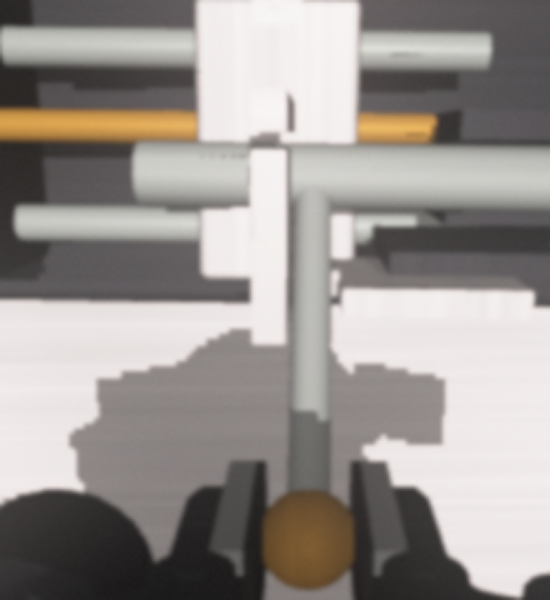

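Request:
move_arm(slide=[[0, 0.0027, 0.0044], [0, 0.003, 0.0042], [0, 0.003, 0.004], [0, 0, 0], [0, 0, 0], [0, 0, 0], [0, 0, 0], [0, 0, 0], [0, 0, 0], [0, 0, 0]], turn=[0, 0, 0, 0, 0, 0, 0, 0, 0, 0], grip=[0.01, 0.01, 0.01, 0.01, 0.01, 0.01, 0.01, 0.01, 0.01, 0.01])

```text
clock: 18.25
tcp_pos: [0.547, 0.1136, 0.1222]
eef_rot: [-0.705, 0.709, -0.0, 0.005]
contact_force: [0.6, -0.3, -0.1]
width: 0.188
```

```bash
python3 - <<'E'
from h import *
s=telemetry.read_state();print(s['clock'],s['tcp_pos'],s['contact_force'],s['width'])
im=get_image("wrist");cv2.imwrite("pics/w14z.png",cv2.resize(im[60:300,200:420],None,fx=2.5,fy=2.5,interpolation=cv2.INTER_CUBIC))
E
```

```text
18.25 [0.54702514 0.11362139 0.12216682] [ 0.64458885 -0.2760281  -0.07587125] 0.1878334966147817
```

View pics/w14z.png

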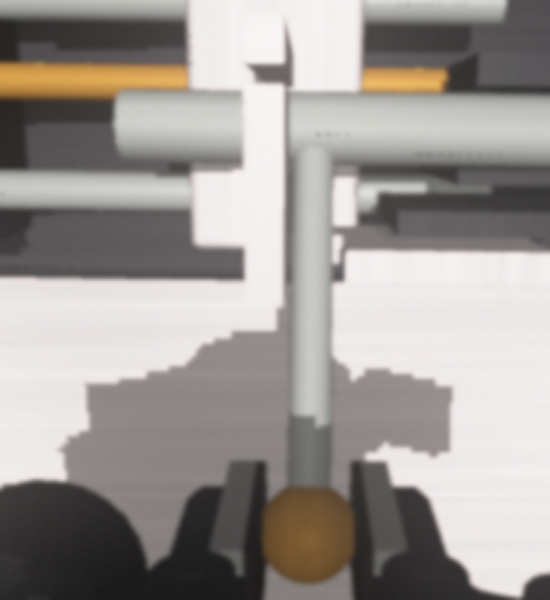

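Request:
move_arm(slide=[[0.0003, 0.0026, 0.0051], [0, 0.0022, 0.0053], [0, 0.0016, 0.0054], [0, 0.001, 0.005], [0, 0, 0], [0, 0, 0], [0, 0, 0], [0, 0, 0], [0, 0, 0], [0, 0, 0]], turn=[0, 0, 0, 0, 0, 0, 0, 0, 0, 0], grip=[0.01, 0.01, 0.01, 0.01, 0.01, 0.01, 0.01, 0.01, 0.01, 0.01])

```text
clock: 19.13
tcp_pos: [0.5388, 0.1138, 0.099]
eef_rot: [-0.705, 0.709, -0.0, 0.005]
contact_force: [1.3, 0.5, -0.3]
width: 0.188
```

Request:
move_arm(slide=[[0, 0, 0.0015], [0, 0, 0.0012], [0, 0, 0], [0, 0, 0], [0, 0, 0], [0, 0, 0], [0, 0, 0], [0, 0, 0], [0, 0, 0], [0, 0, 0]], turn=[0, 0, 0, 0, 0, 0, 0, 0, 0, 0], grip=[0.01, 0.01, 0.01, 0.01, 0.012, 0.016, 0.02, 0.026, 0.034, 0.04])

```text
clock: 19.97
tcp_pos: [0.5377, 0.1133, 0.0966]
eef_rot: [-0.705, 0.709, -0.0, 0.004]
contact_force: [-0.3, -0.2, -0.2]
width: 0.467
```

```bash
python3 - <<'E'
from h import *
s=telemetry.read_state();print(s['clock'],s['tcp_pos'],s['contact_force'],s['width'])
print(Ro.from_quat(s['eef_rot']).as_matrix().round(3))
c=calibration('wrist');print(proj('wrist',[.5388,.1138,.1105],c))
im=get_image("wrist");cv2.imwrite("pics/w15.png",im)
E
```

```text
19.9667 [0.53768365 0.11329952 0.09656131] [-0.31203278 -0.224527   -0.23980937] 0.46739407497424196
[[-0.005 -1.     0.005]
 [-1.     0.006  0.005]
 [-0.005 -0.005 -1.   ]]
[[322.04799273 272.78824985]]
```

View pics/w15.png

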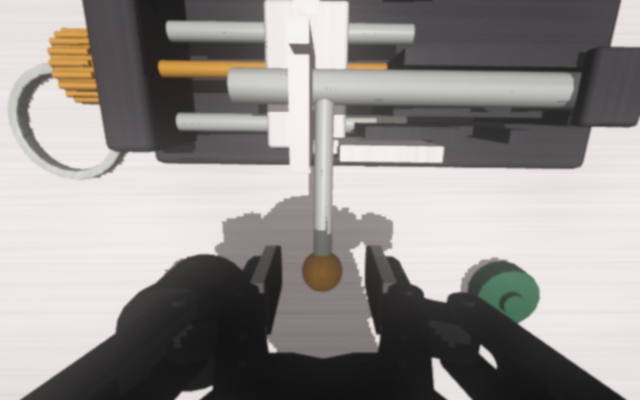

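The fingers are open and clear of the knob. It sits at (322,271), against (322,273) predicted for fully down. I'll retreat straight up.

Request:
move_arm(slide=[[0, 0, -0.006], [0, 0, -0.012], [0, 0, -0.02], [0, 0, -0.025], [0, 0, -0.03], [0, 0, -0.03], [0, 0.01, -0.015], [0, 0.01, 0], [0, 0, 0], [0, 0, 0]], turn=[0, 0, 0, 0, 0, 0, 0, 0, 0, 0], grip=[0.04, 0.04, 0.04, 0.04, 0.04, 0.04, 0.04, 0.04, 0.04, 0.04])

```text
clock: 20.85
tcp_pos: [0.5152, 0.113, 0.2471]
eef_rot: [-0.706, 0.709, -0.0, 0.005]
contact_force: [-0.3, 0.6, -0.6]
width: 0.469
```

```bash
python3 - <<'E'
from h import *
s=telemetry.read_state();print(s['clock'],s['tcp_pos'],s['contact_force'],s['width'])
c=calibration('wrist');print(proj('wrist',[[.5388,.1138,.1105],[.616,.1138,.1]],c))
im=get_image("wrist");cv2.imwrite("pics/w16.png",im)
im=get_image("scene");cv2.imwrite("pics/s16z.png",cv2.resize(im[150:330,220:470],None,fx=3,fy=3,interpolation=cv2.INTER_CUBIC))
print(proj('scene',[[.5388,.1138,.1105],[.616,.1138,.1]]))
E
```

```text
20.85 [0.51522903 0.11298241 0.24709369] [-0.33406032  0.56080289 -0.55398621] 0.4694036528891256
[[323.02682882 167.37121086]
 [322.62109868  74.34602451]]
[[361.81065233 186.65882511]
 [339.01756352 215.21833477]]
```

View pics/w16.png

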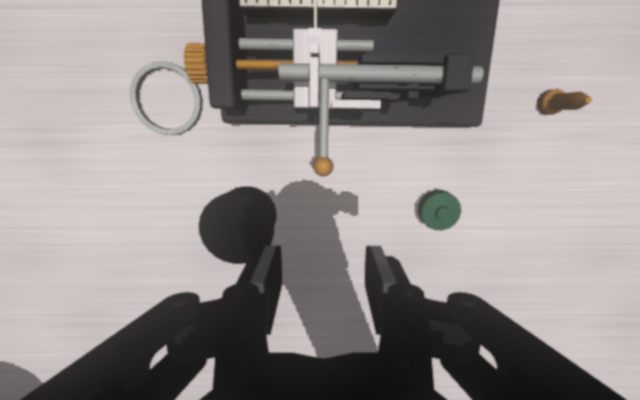

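View pics/s16z.png

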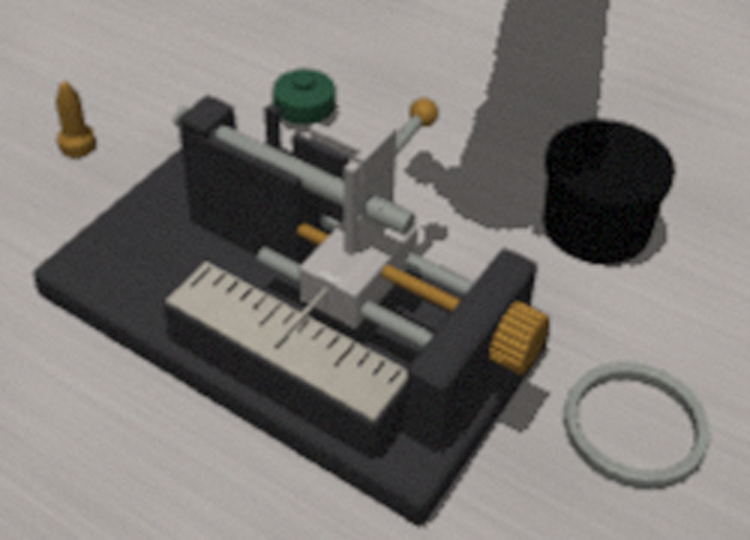

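The scene view puts the knob at (361,187), against (362,187) predicted for fully down. The wrist view gives (323,166) against (323,167). The pointer and the loose parts look unmoved, so I'm handing in.

```bash
python3 - <<'E'
from bench import r
print(r.finish_job())
E
```

```text
the job is handed in; nothing more can be done
None
```

The carriage is locked: the handle lies fully down in the carriage's slot, the gripper has let go, and the job was handed in at about 21 s of the 51 s allowed.

- **Lift:** I pinched the knob from above with about 20 N and swung the handle up to about 0.73 rad, which clears the gate and the lip.
- **Slide:** I slid the bolt about 60 mm towards the carriage in ever smaller steps. It stopped at y = 0.1142 m. The wrist force in y peaked at 6.8 N, of which about 2 N is bolt friction, so the push on the cheek was about 5 N, well under the 15 N limit.
- **Drop:** I backed off about 0.9 mm, a little less than the 1.5 mm I wanted. I then lowered the handle into the slot, where the readings showed no more than about 3 N, opened the fingers and retreated upward.

**Last checks:**
- The knob was within about 1 pixel of its predicted fully-down position in both the scene and wrist pictures.
- The pointer, the carriage and the loose parts looked unmoved.
- The forces read near zero with the gripper clear.

The gripper opening read about 16 mm on the 18 mm ball. I did not explain that difference, but the hold stayed firm throughout. No other check failed.

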